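Re-zero a burr grinder and set it four clicks coarse

TASK

Set the grind on the burr grinder that stands on the range: turn the dial on its top clockwise until it comes up against its stop, without forcing it, and then turn it back exactly four clicks and let go. Leave everything else where it stands.

Things in the scene. Friction and masses are not known exactly. Their poses are not given: they have to be found in the camera images.
- grinder: Burr grinder, 150 x 110 x 140 mm (x, y, height of the aluminium head's top) plus the dial, fixed to the cooktop. Origin under its centre on the cooktop, z up, front (cup bay) towards -x. The dial's axis is upright, 22 mm in front of the centre (x = -0.022, y = 0). Nothing else on it stands higher than 149 mm.
- dial_grip (a point): Centre of the dial's black bar handle, on the dial's axis, 165 mm above the cooktop. The bar is 46 mm long (this point's x), 14 mm thick (y) and 26 mm high (top at 178 mm), on a 58 mm round disc whose top is at 152 mm. A short white line on the bar marks its +x end. z is up; its angle about z falls as the dial turns clockwise (seen from above), towards the stop.
- dial_seat (a point): Where the dial's axis meets the grinder's head, 140 mm up (fixed, axes as the grinder's). The dial has ten clicks, 20 degrees each; the stop is click zero. A detent draws it into each click and about 0.12 N m takes it to the next. Where the stop lies differs each time: neither the white line nor the marks on the head tell. The dial starts three to seven clicks counter-clockwise of it.
- burr_point (a point): The hidden burr: its height over the grinder's foot is 110 mm plus the burr gap, which is 0 at the stop and 0.1 mm more each click: far too fine for these readings, it only states the result.
- press_point (a point): A hidden point 100 mm over the grinder's foot that sinks 0.125 mm for each N m of clockwise torque on the dial: also too fine to read. The stop is felt: past click zero the resisting torque rises steadily, about 0.14 N m a degree, above the clicks' 0.12 N m; let go, the dial springs back to click zero. 0.2 to 0.5 N m is plenty; above 1 N m is forcing it.
- seed_jar: Bystander: small spice jar, 37 mm across, 84 mm high, to the left of the grinder. Origin under its centre.
- small_jar: Bystander: slim spice jar, 34 mm across, 89 mm high, to the right of the grinder. Origin under its centre.
- low_jar: Bystander: squat spice jar, 40 mm across, 71 mm high, in front on the left. Origin under its centre.
- mug: Bystander: mug, 82 mm across, 94 mm high, behind on the right. Origin under it.
- oil_bottle: Bystander: bottle, 40 mm across, 146 mm high, behind. Origin under its centre.
- sauce_bottle: Bystander: bottle, 44 mm across, 198 mm high, behind. Origin under its centre.

How it is judged (in metres and radians):
On the way, in this order (a step that is already met when the one before it is completed fails the run):
1. the dial is pressed against its stop (burr gap below 0.03 mm with over 0.1 N m of clockwise torque) (z of burr_point in the frame of grinder below 0.11003 m and z of press_point in the frame of grinder below 0.0999875 m), for 0.1 s.
2. the dial has been turned back to the fourth click (gap 0.36 to 0.44 mm) (z of burr_point in the frame of grinder between 0.11036 and 0.11044 m), for 0.2 s.
At the end, for the whole second after the job is handed in: the released dial rests in the fourth click from its stop (gap 0.40 mm, within 0.04 mm, that is 0.4 click) (all of step 2); the robot touches nothing.
It fails at once if the dial is forced clockwise with more than about 1.2 N m (z of press_point in the frame of grinder below 0.09985 m).
It fails at once if a jar, bottle or the mug is moved by more than 20 mm (distance of any of seed_jar, small_jar, low_jar, mug, oil_bottle, sauce_bottle from where it was at the start of the episode above 0.02 m).
It also fails if it takes over 67 s, if anything falls off the work surface, if the arm or the gripper's body presses on something with over 40 N, if the wrist force passes 120 N, or if a joint passes its speed limit or range.

ROBOT

A 7-joint arm with a two-finger parallel gripper is mounted at the origin on a cart in front of the work surface, level with it; the furniture and walls round the work are solid. World frame = base frame: x ahead of the robot, y to its left, z up, the work surface at z = 0. Lengths are in m, angles in degrees, forces in N, time in s.
With the tool pointing down it reaches from about 0.425 to 0.95 m from the base axis. Payload 4.7 kg.
Tool frame: the origin (TCP) lies on the centre line of the jaws, within the pads' length; the fingertips stand 22 mm ahead of it and the grasp point (between the pads) lies 3 mm ahead of it (env.tips_ahead is the distance from the TCP to the fingertips, in m); z points along the fingers, y is the line along which they close (so a half turn about z gives the same grasp; the last joint's range is limited). The gripper opens to 87 mm and grips with 3 to 60 N. Pads are 19 mm wide; open, the fingers measure 117 mm over their backs; the gripper's body (75 mm by 190 mm) begins 51 mm behind the grasp point.
Start: joints at [71.74, 26.849, -2.785, 87.806, 1.381, 65.374, -4.715], TCP at [0.193, -0.647, 0.245] pointing down, gripper open.
Joint ranges: [-148.3, 148.3], [-19.14, 114.17], [-79.39, 73.82], [5.75, 140.21], [-59.74, 239.74], [12.07, 113.84], [-152.46, 152.46]. Speed limits (degrees/s): [147.25, 147.25, 180, 180, 180, 180, 180].

INTERFACE

Orientations are given as [roll, pitch, yaw] about the fixed x, y, z axes, in that order (R = Rz(yaw) Ry(pitch) Rx(roll)).
In Python, from workcell import env, vision, sign_off gives the robot as it stands.
- The arm moves only by the shell command python3 -m creep 'ROWS'. ROWS is text: rows parted by semicolons, each of 7 numbers parted by spaces: the shift along the world's x, y, z each as a share of 0.25 m, from -1 to 1, then the turn, a rotation vector about the world's x, y, z each as a share of 90 degrees, from -1 to 1, then the closure, from -1 (fully open) to 1 (shut). In form: dx dy dz ax ay az fingers; .... A call has 1 to 10 rows; each row is the pose to reach, as a shift and turn from the pose commanded when the call began; what a row does not reach only later rows make up. A row lasts 1/8 s, in which the tool goes at most 62.5 mm and 10.7 degrees, less where a joint would pass 70% of its speed; a pose out of reach is approached as far as the arm can. A call with a number of a shift or a turn outside -1 to 1 is refused whole. A call with a gripper value outside its range is refused whole. The fingers move at their own pace and stop on an object; the grip force is fixed at half the most. Time passes only in rows, so rows that repeat a pose let the fingers close. It gives the time, the measured TCP pose, the force, the opening and the grip force at its end, in the units of the state.
- env.state(): the state, without advancing time (a new reading comes with each control period).
- vision.grab_frame(name): name is "side" or "top" or "wrist"; returns the picture (480x640x3 uint8, red, green, blue); there is no depth.
- vision.camera_model(name): a dict with "camera_matrix" (3x3 intrinsics, pixels), "view" (4x4, takes a point from world to camera coordinates). Camera axes: x right, y down, z forward; pixel columns grow to the right and rows downward; lengths in m; the calibration is good to about 2 mm. A picture is of the moment at which its call begins: read the wrist's pose just before it. camera_model takes no time and is no camera call; for the wrist camera it gives the pose at the moment of the call.
- sign_off(): hands the job in; it is judged then, once.
The state is a dict: "time_s": time; "q": joint angles; "qvel": joint speeds; "joint_torque": joint torques, N m; "eef_pos": TCP position; "tool_rot": TCP orientation; "force": force on the tool from outside, world axes, zero at the start; "torque": the same for the moment, N m; "finger_gap": finger opening in m; "finger_force": force on a finger pad.
Only numpy, scipy, OpenCV 4.12 (cv2) and the standard library are available. Lean on these libraries where they do the work, as an engineer would, in place of code of your own. Each camera call takes 0.05 s, during which the arm holds its last target. There are 200 camera calls.

## Working session

There is one attempt and no reset: what is moved stays moved. The work goes in short steps, Python scripts to look and compute and a shell command to move; the robot and the scene stay as the last step left them, time stands still between calls to the robot, and variables do not carry over. Pictures are saved under pics/ and viewed, at most 10 in all, crops included, and the job is handed in when it is done.

```bash
ls; mkdir -p pics; python3 - <<'E'
from workcell import env, vision
import cv2, numpy as np
s=env.state(); print({k:np.round(v,3).tolist() for k,v in s.items()}, env.tips_ahead)
for n in("side","top"):
    cv2.imwrite(f"pics/{n}0.png",vision.grab_frame(n)[...,::-1]); m=vision.camera_model(n)
    print(n,np.round(m["camera_matrix"],1).tolist(),np.round(m["view"],4).tolist())
E
```

```text
pics
{'time_s': 0.0, 'q': [71.74, 26.898, -2.782, 87.873, 1.383, 65.376, -4.715], 'qvel': [0.005, -0.009, 0.054, 0.012, -0.139, -0.002, 0.002], 'joint_torque': [0.0, -50.798, -0.081, -23.615, -0.061, 0.038, 0.0], 'eef_pos': [0.193, -0.646, 0.243], 'tool_rot': [-179.886, 0.007, 16.606], 'force': [0.217, 0.185, 0.093], 'torque': [0.042, -0.003, -0.051], 'finger_force': 0.0, 'finger_gap': 0.087} 0.022
side [[551.0, 0.0, 323.1], [0.0, 551.0, 245.1], [0.0, 0.0, 1.0]] [[0.9696, -0.2438, -0.0199, -0.5222], [-0.1793, -0.6528, -0.736, 0.1851], [0.1664, 0.7172, -0.6767, 0.9101], [0.0, 0.0, 0.0, 1.0]]
top [[563.2, 0.0, 321.1], [0.0, 563.2, 235.1], [0.0, 0.0, 1.0]] [[0.026, -0.9997, 0.0037, 0.0063], [-0.9958, -0.0262, -0.0878, 0.5756], [0.0879, -0.0014, -0.9961, 1.0586], [0.0, 0.0, 0.0, 1.0]]
```

View pics/top0.png

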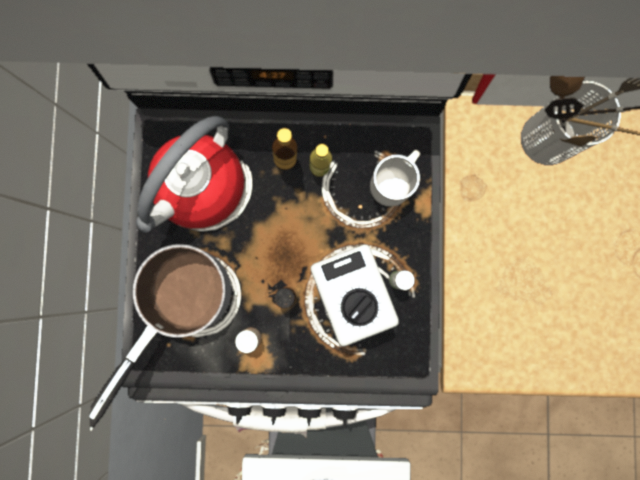

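View pics/side0.png

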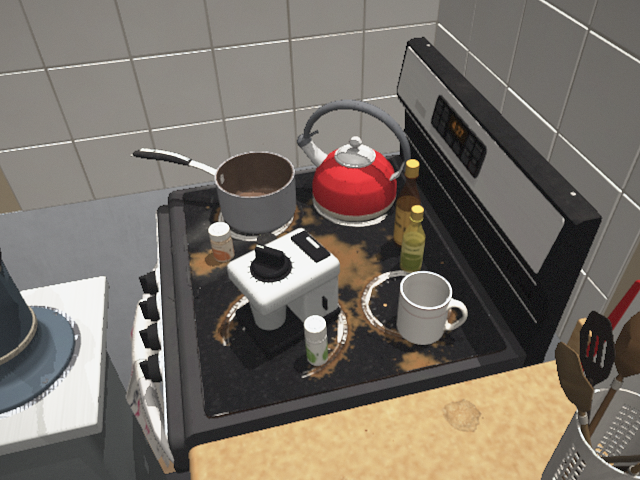

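The top view shows the grinder at about (355,297), with its dial at (359,307). A slim jar stands at (402,281), the dark squat seed jar at (285,299) and the low jar at (246,342). In the side view the dial is at about (270,262), with the bar on it.

```bash
cat > h.py <<'E'
from workcell import env, vision
import cv2, numpy as np
def ray(n,uv):
    m=vision.camera_model(n); V=m["view"]; R=V[:3,:3]; c=-R.T@V[:3,3]
    d=R.T@np.linalg.inv(m["camera_matrix"])@[uv[0],uv[1],1]; return c,d
def onz(n,uv,z):
    c,d=ray(n,uv); return c+d*(z-c[2])/d[2]
def cross(a,ua,b,ub):
    c,d=ray(a,ua); e,f=ray(b,ub); t=np.linalg.lstsq(np.c_[d,-f],e-c,rcond=None)[0]
    p,q=c+d*t[0],e+f*t[1]; return (p+q)/2,np.linalg.norm(p-q)
E
python3 - <<'E'
from h import *
im=vision.grab_frame("top"); cv2.imwrite("pics/c1.png",np.hstack([cv2.resize(im[235:355,300:420],None,fx=5,fy=5,interpolation=cv2.INTER_CUBIC)[:560,:],])[...,::-1])
g=im.max(2)
head=((g>120)).astype(np.uint8); head[:235]=0; head[355:]=0; head[:,:300]=0; head[:,420:]=0
cs=max(cv2.findContours(head,cv2.RETR_EXTERNAL,cv2.CHAIN_APPROX_NONE)[0],key=cv2.contourArea)
r=cv2.minAreaRect(cs); print("head",r,[onz("top",p,.14).round(4).tolist() for p in cv2.boxPoints(r)])
m=np.zeros_like(head); cv2.fillPoly(m,[cv2.boxPoints(r).astype(int)],1)
d=((g<90)&(m>0)).astype(np.uint8)
for c in cv2.findContours(d,cv2.RETR_EXTERNAL,cv2.CHAIN_APPROX_NONE)[0]:
    if cv2.contourArea(c)>200:
        e=cv2.fitEllipse(c); print("dark",e,onz("top",e[0],.152).round(4))
s=vision.grab_frame("side"); cv2.imwrite("pics/c2.png",cv2.resize(s[220:320,215:350],None,fx=5,fy=5,interpolation=cv2.INTER_CUBIC)[...,::-1])
E
```

```text
head ((358.5, 294.5), (119.0, 117.0), 90.0) [[0.5644, 0.0578, 0.14], [0.5697, -0.1436, 0.14], [0.3678, -0.1458, 0.14], [0.3628, 0.0519, 0.14]]
dark ((310.8335266113281, 344.0420227050781), (22.829692840576172, 38.728702545166016), 131.22402954101562) [0.3811 0.0339 0.152 ]
dark ((323.0158386230469, 316.5001220703125), (8.737661361694336, 44.7668342590332), 156.9589385986328) [0.4272 0.0147 0.152 ]
dark ((359.0494384765625, 306.7314147949219), (34.692481994628906, 35.246368408203125), 169.00332641601562) [ 0.445  -0.0454  0.152 ]
dark ((385.7772216796875, 320.06317138671875), (74.6131362915039, 76.8892822265625), 138.19943237304688) [ 0.424  -0.0907  0.152 ]
dark ((342.96783447265625, 265.530029296875), (15.740925788879395, 50.99861526489258), 69.00762176513672) [ 0.5135 -0.0168  0.152 ]
dark ((403.7102355957031, 249.17184448242188), (30.43414306640625, 54.12042999267578), 138.10025024414062) [ 0.5439 -0.1192  0.152 ]
```

View pics/c1.png

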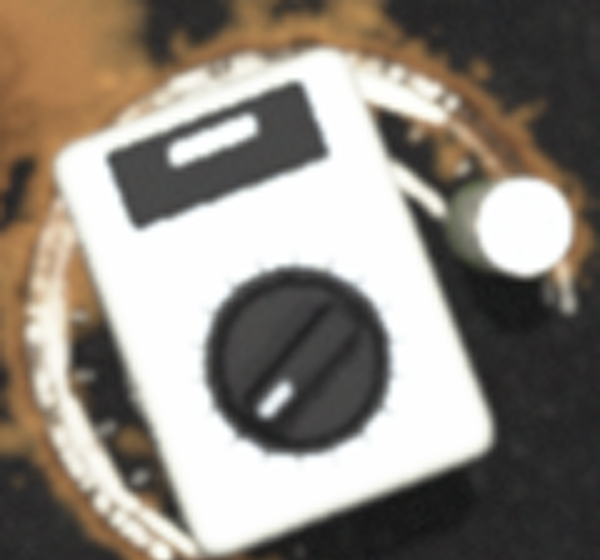

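View pics/c2.png

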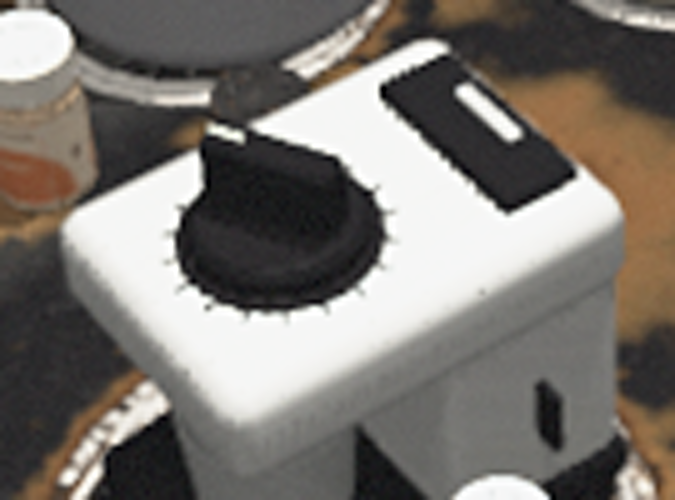

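The fitted disc is 35 px across, which is the 34.8 px expected for 58 mm at z = 0.152. That puts the dial axis near (0.445, -0.045). The bar's white end points to about 138° in the world, so the gripper yaw should be about 138°. Next I go to a hover pose and measure with the wrist camera.

```bash
python3 -m creep '0.52 0.8 0.1 0 0 0.55 -1; 0.52 0.8 0.1 0 0 0.55 -1; 0.52 0.8 0.1 0 0 0.55 -1; 0.52 0.8 0.1 0 0 0.55 -1; 0.52 0.8 0.1 0 0 0.55 -1; 0.52 0.8 0.1 0 0 0.55 -1'
python3 -m creep '0.32 0.96 0 0 0 0.55 -1; 0.32 0.96 0 0 0 0.55 -1; 0.32 0.96 0 0 0 0.55 -1; 0.32 0.96 0 0 0 0.55 -1; 0.32 0.96 0 0 0 0.55 -1; 0.32 0.96 0 0 0 0.55 -1'
python3 -m creep '0.16 0.64 0 0 0 0.24 -1; 0.16 0.64 0 0 0 0.24 -1; 0.16 0.64 0 0 0 0.24 -1; 0.16 0.64 0 0 0 0.24 -1; 0.16 0.64 0 0 0 0.24 -1'
python3 - <<'E'
from h import *
s=env.state(); print({k:np.round(s[k],4).tolist() for k in("time_s","q","eef_pos","tool_rot","force","torque")})
im=vision.grab_frame("wrist"); m=vision.camera_model("wrist"); np.savez("w.npz",im=im,K=m["camera_matrix"],V=m["view"])
cv2.imwrite("pics/w1.png",im[...,::-1])
o=lambda u,v:onz("top",(300+u/5,235+v/5),.178)[:2]
for a,b in(((335,305),(250,400)),((290,385),(263,413))): d=o(*b)-o(*a); print(np.degrees(np.arctan2(d[1],d[0])))
E
```

```text
time_s: 0.95
eef_pos: [0.323, -0.4466, 0.2697]
tool_rot: [180.0, 0.0, 66.1]
force: [-0.1, -0.6, -0.1]
finger_gap: 0.087
finger_force: 0.0
time_s: 1.7
eef_pos: [0.4028, -0.2073, 0.2695]
tool_rot: [-180.0, 0.0, 115.4]
force: [-0.8, -0.2, -0.0]
finger_gap: 0.0872
finger_force: 0.0
time_s: 2.33
eef_pos: [0.4428, -0.0489, 0.2693]
tool_rot: [-180.0, -0.0, 136.9]
force: [-0.5, -0.5, -0.1]
finger_gap: 0.0873
finger_force: 0.0
{'time_s': 2.325, 'q': [41.2348, 7.1378, -43.2681, 113.6186, 5.5829, 61.333, 42.4182], 'eef_pos': [0.4428, -0.0489, 0.2693], 'tool_rot': [-179.9591, -0.0252, 136.9178], 'force': [-0.5372, -0.5299, -0.0647], 'torque': [-0.0151, -0.2097, 0.0092]}
139.27327799061354
137.11869528661936
```

View pics/w1.png

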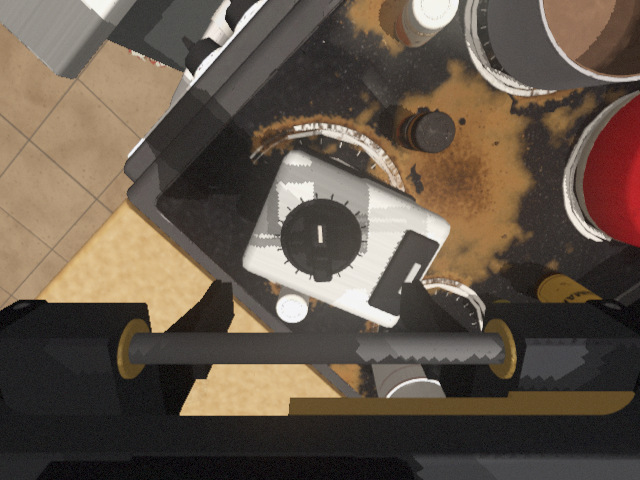

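The wrist view shows the dial centred at about (320,238) and the white line at (320,233). The bar is nearly parallel to the image's vertical axis, so it also lies nearly along tool x.

```bash
python3 - <<'E'
from h import *
z=np.load("w.npz"); im=z["im"]; K=z["K"]; V=z["V"]; R=V[:3,:3]; c0=-R.T@V[:3,3]
def onw(u,h):
    d=R.T@np.linalg.inv(K)@[u[0],u[1],1]; return c0+d*(h-c0[2])/d[2]
g=im.max(2); y0,x0=180,262; g=g[y0:300,x0:380]
m=(g<75).astype(np.uint8); m=cv2.morphologyEx(m,cv2.MORPH_OPEN,np.ones((5,5)))
c=max(cv2.findContours(m,cv2.RETR_EXTERNAL,cv2.CHAIN_APPROX_NONE)[0],key=cv2.contourArea)
h=cv2.convexHull(c); e=cv2.fitEllipse(h); u=np.array(e[0])+[x0,y0]; print("disc",u,e[1], "expect",K[0,0]*.058/(R[2]@np.r_[c0[:2]*0,.152]+V[2,3]+R[2,:2]@c0[:2] if 0 else (R@onw(u,.152)+V[:3,3])[2]), onw(u,.152).round(4))
w=(g>130).astype(np.uint8); cc=[k for k in cv2.findContours(w,cv2.RETR_LIST,cv2.CHAIN_APPROX_NONE)[0] if cv2.pointPolygonTest(c,tuple(map(float,k[0,0])),False)>0 and 15<cv2.contourArea(k)<300]
D=None
for k in cc:
    r=cv2.minAreaRect(k); b=cv2.boxPoints(r)+[x0,y0]; l=[(b[i],b[(i+1)%4]) for i in(0,1)]; a=max(l,key=lambda t:np.linalg.norm(t[0]-t[1]))
    p,q=onw(a[0],.178),onw(a[1],.178); d=q-p; print("line",np.array(r[0])+[x0,y0],r[1:],onw(np.array(r[0])+[x0,y0],.178).round(4),np.linalg.norm(d).round(4),np.degrees(np.arctan2(d[1],d[0]))%180)
    L=onw(np.array(r[0])+[x0,y0],.178); C=onw(u,.152); d=L-C; print("from centre",np.hypot(*d[:2]),np.degrees(np.arctan2(d[1],d[0])))
print(np.round(c0,3))
# top camera recheck: seat from top (0.445,-.0454)
o=vision.grab_frame("top"); 
cv2.imwrite("pics/w2.png",cv2.resize(im[180:300,260:380],None,fx=5,fy=5)[...,::-1])
E
```

```text
disc [318.98028946 231.74784088] (63.8718147277832, 79.23455047607422) expect 75.32675696440238 [ 0.4367 -0.0416  0.152 ]
line [320.  233.5] ((17.0, 4.0), 90.0) [ 0.4324 -0.0369  0.178 ] 0.0123 137.15037477062006
from centre 0.006366219738303245 132.3410982284114
[0.381 0.008 0.408]
```

View pics/w2.png

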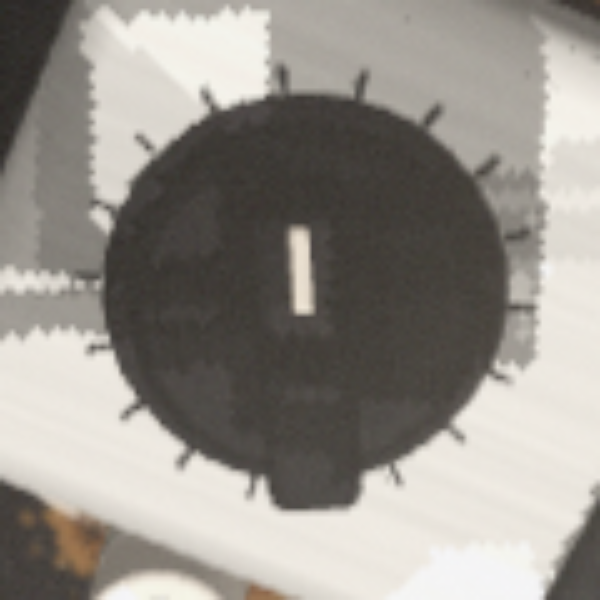

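The crop shows the disc centred at (305,288), which is full-image (321,237.6), and 405/5 = 81 px wide. That is wider than the 75 px expected, so the cooktop may sit above z = 0. I'll triangulate the dial's height.

```bash
python3 - <<'E'
from h import *
def p(*a): q,e=cross(*a); print(q.round(4),"gap",e.round(4))
im=vision.grab_frame("side")
print("disc t/w"); p("top",(359.05,306.73),"wrist",(321,237.6))
print("line t/w"); p("top",(355.2,314.8),"wrist",(320,233.5))
# side crop: line at crop (226,133), disc centre approx (280,235) at 5x from (215,220)
print("line t/s"); p("top",(355.2,314.8),"side",(215+226/5,220+133/5))
print("line s/w"); p("side",(215+226/5,220+133/5),"wrist",(320,233.5))
print("disc t/s"); p("top",(359.05,306.73),"side",(215+281/5,220+233/5))
# far head panel white label: top crop(213,140); wrist approx (411,272)
print("label t/s"); p("top",(300+213/5,235+140/5),"side",(215+490/5,220+112/5))
# small jar lid centre
print("jar lid (89mm) t/w"); p("top",(404.8,280.3),"wrist",(292,307))
# low jar lid: top (246,341), wrist (435,8)
print("low lid (71) t/w"); p("top",(246,341),"wrist",(435,8))
E
```

```text
disc t/w
[ 0.4446 -0.0463  0.1377] gap 0.0002
line t/w
[ 0.4328 -0.0373  0.1756] gap 0.0007
line t/s
[ 0.4334 -0.0377  0.1763] gap 0.0016
line s/w
[ 0.4337 -0.037   0.1753] gap 0.0013
disc t/s
[ 0.4455 -0.0465  0.1387] gap 0.0018
label t/s
[ 0.5193 -0.0166  0.1455] gap 0.0025
jar lid (89mm) t/w
[ 0.4925 -0.1318  0.083 ] gap 0.001
low lid (71) t/w
[0.3758 0.1532 0.0603] gap 0.0036
```

The white line triangulates to z ≈ 0.176, as it should, so the cooktop is at about z = 0. The wide dark outline is the dial's skirt at 0.14. That gives the axis at (0.4446, -0.0463) and the bar at about 140.5°. Now I descend with the TCP at 0.178, check, and then close.

```bash
cat > st.py <<'E'
from h import *
s=env.state(); print({k:np.round(s[k],3).tolist() for k in("time_s","eef_pos","tool_rot","force","torque","finger_gap","finger_force")}, "q7",round(s["q"][6],1))
E
python3 -m creep '0.007 0.010 -0.1 0 0 0.039 -1; 0.007 0.010 -0.2 0 0 0.039 -1; 0.007 0.010 -0.3 0 0 0.039 -1; 0.007 0.010 -0.365 0 0 0.039 -1; 0.007 0.010 -0.365 0 0 0.039 -1; 0.007 0.010 -0.365 0 0 0.039 -1' >/dev/null; python3 st.py
python3 -m creep '0 0 0 0 0 0 1; 0 0 0 0 0 0 1; 0 0 0 0 0 0 1; 0 0 0 0 0 0 1; 0 0 0 0 0 0 1; 0 0 0 0 0 0 1; 0 0 0 0 0 0 1; 0 0 0 0 0 0 1' >/dev/null; python3 st.py
```

```text
{'time_s': 3.225, 'eef_pos': [0.445, -0.045, 0.179], 'tool_rot': [179.956, 0.065, 140.68], 'force': [0.316, -0.614, 0.035], 'torque': [0.052, -0.134, -0.06], 'finger_gap': 0.087, 'finger_force': 0.0} q7 38.3
{'time_s': 4.225, 'eef_pos': [0.444, -0.045, 0.178], 'tool_rot': [-179.93, -0.021, 140.723], 'force': [-4.283, -6.092, 4.361], 'torque': [-1.587, 0.987, -0.055], 'finger_gap': 0.015, 'finger_force': 4.472} q7 38.3
```

The bar is gripped: the gap is 15 mm on the 14 mm bar. The side force says the tool sits slightly too far to (+x,+y), so I'll nudge it back and let the grip build.

```bash
python3 -m creep '-0.0025 -0.004 0 0 0 0 1; -0.0025 -0.004 0 0 0 0 1; -0.0025 -0.004 0 0 0 0 1; -0.0025 -0.004 0 0 0 0 1' >/dev/null; python3 st.py; python3 st.py
```

```text
{'time_s': 4.725, 'eef_pos': [0.444, -0.045, 0.178], 'tool_rot': [-179.982, -0.02, 140.714], 'force': [-1.879, -0.089, 1.369], 'torque': [-0.109, 0.327, -0.021], 'finger_gap': 0.014, 'finger_force': 30.0} q7 38.4
{'time_s': 4.725, 'eef_pos': [0.444, -0.045, 0.178], 'tool_rot': [-179.982, -0.02, 140.714], 'force': [-1.879, -0.089, 1.369], 'torque': [-0.109, 0.327, -0.021], 'finger_gap': 0.014, 'finger_force': 30.0} q7 38.4
```

Now turn clockwise. The first 60° is certainly free, and on the way I'll read the click torque.

```bash
python3 -m creep '0 0 0 0 0 -0.033 1; 0 0 0 0 0 -0.066 1; 0 0 0 0 0 -0.066 1' >/dev/null; python3 st.py
python3 -m creep '0 0 0 0 0 -0.08 1; 0 0 0 0 0 -0.156 1; 0 0 0 0 0 -0.156 1; 0 0 0 0 0 -0.156 1' >/dev/null; python3 st.py
python3 -m creep '0 0 0 0 0 -0.08 1; 0 0 0 0 0 -0.15 1; 0 0 0 0 0 -0.222 1; 0 0 0 0 0 -0.222 1; 0 0 0 0 0 -0.222 1' >/dev/null; python3 st.py
```

```text
{'time_s': 5.1, 'eef_pos': [0.444, -0.045, 0.178], 'tool_rot': [-179.99, -0.005, 134.842], 'force': [-2.073, -0.301, 1.322], 'torque': [-0.032, 0.266, 0.159], 'finger_gap': 0.014, 'finger_force': 30.001} q7 33.0
{'time_s': 5.6, 'eef_pos': [0.444, -0.045, 0.178], 'tool_rot': [179.958, -0.014, 120.859], 'force': [0.645, 0.527, 1.583], 'torque': [0.237, -0.092, 0.023], 'finger_gap': 0.014, 'finger_force': 30.0} q7 20.0
{'time_s': 6.225, 'eef_pos': [0.445, -0.045, 0.178], 'tool_rot': [179.892, -0.03, 100.893], 'force': [1.849, 2.584, -2.539], 'torque': [0.476, -0.711, 0.011], 'finger_gap': 0.014, 'finger_force': 30.0} q7 1.3
```

The wrist torque about z reads +0.16 N m six degrees into a click and about 0 in each click. From here I probe 4° past each possible stop, starting at click 3.

```bash
python3 -m creep '0 0 0 0 0 -0.08 1; 0 0 0 0 0 -0.15 1; 0 0 0 0 0 -0.222 1; 0 0 0 0 0 -0.267 1; 0 0 0 0 0 -0.267 1; 0 0 0 0 0 -0.267 1' >/dev/null; python3 st.py
```

```text
{'time_s': 6.975, 'eef_pos': [0.445, -0.045, 0.178], 'tool_rot': [179.824, -0.071, 76.971], 'force': [5.564, 1.534, -5.264], 'torque': [0.448, -1.255, 0.352], 'finger_gap': 0.014, 'finger_force': 29.999} q7 -21.3
```

0.35 N m at 3.7° is more than a click gives and less than the stop should give. Two more degrees will decide it: the stop would add about 0.28 N m, a click almost nothing.

```bash
python3 -m creep '0 0 0 0 0 0 1; 0 0 0 0 0 0 1' >/dev/null; python3 st.py; python3 -m creep '0 0 0 0 0 -0.011 1; 0 0 0 0 0 -0.017 1; 0 0 0 0 0 -0.017 1' >/dev/null; python3 st.py
```

```text
{'time_s': 7.225, 'eef_pos': [0.445, -0.045, 0.178], 'tool_rot': [179.823, -0.074, 76.97], 'force': [4.947, 1.734, -5.94], 'torque': [0.451, -1.254, 0.322], 'finger_gap': 0.014, 'finger_force': 29.999} q7 -21.3
{'time_s': 7.6, 'eef_pos': [0.445, -0.045, 0.178], 'tool_rot': [179.822, -0.064, 75.478], 'force': [4.937, 1.728, -5.526], 'torque': [0.401, -1.321, 0.495], 'finger_gap': 0.014, 'finger_force': 29.999} q7 -22.7
```

The torque rose 0.17 N m over 1.5°, to 0.50 N m, so this is the stop: click zero at yaw ≈ 80.7°, and the dial started on click 3. Click four is therefore at yaw 160.7°, 85.5° back from here.

```bash
python3 -m creep '0 0 0 0 0 0.1 1; 0 0 0 0 0 0.21 1; 0 0 0 0 0 0.32 1; 0 0 0 0 0 0.43 1; 0 0 0 0 0 0.54 1; 0 0 0 0 0 0.65 1; 0 0 0 0 0 0.76 1; 0 0 0 0 0 0.86 1; 0 0 0 0 0 0.95 1; 0 0 0 0 0 0.95 1' >/dev/null; python3 st.py;  python3 -m creep '0 0 0 0 0 0 1; 0 0 0 0 0 0 1; 0 0 0 0 0 0 1' >/dev/null; python3 st.py
```

```text
{'time_s': 8.85, 'eef_pos': [0.444, -0.046, 0.178], 'tool_rot': [-179.951, -0.071, 160.656], 'force': [-0.591, 0.652, 1.926], 'torque': [0.122, -0.034, -0.005], 'finger_gap': 0.014, 'finger_force': 29.999} q7 56.9
{'time_s': 9.225, 'eef_pos': [0.444, -0.046, 0.178], 'tool_rot': [-179.923, -0.046, 160.665], 'force': [-1.104, -1.891, 3.159], 'torque': [-0.342, 0.319, -0.037], 'finger_gap': 0.014, 'finger_force': 30.0} q7 56.9
```

The torque is about zero at 160.7°, so the dial sits in a click. Release, rise straight up, and check.

```bash
python3 -m creep '0 0 0 0 0 0 -1; 0 0 0 0 0 0 -1; 0 0 0 0 0 0 -1; 0 0 0 0 0 0 -1; 0 0 0 0 0 0 -1; 0 0 0 0 0 0 -1; 0 0 0 0 0 0 -1' >/dev/null; python3 st.py;  python3 -m creep '0 0 0.1 0 0 0 -1; 0 0 0.2 0 0 0 -1; 0 0 0.3 0 0 0 -1; 0 0 0.4 0 0 0 -1; 0 0 0.4 0 0 0 -1;0 0 0.4 0 0 0 -1' >/dev/null; python3 st.py
python3 - <<'E'
from h import *
im=vision.grab_frame("wrist"); cv2.imwrite("pics/w3.png",im[...,::-1])
g=im.max(2)
for k in cv2.findContours((g>130).astype(np.uint8),cv2.RETR_LIST,cv2.CHAIN_APPROX_NONE)[0]:
    r=cv2.minAreaRect(k)
    if 25<cv2.contourArea(k)<120 and 270<r[0][0]<370 and 190<r[0][1]<290:
        L=onz("wrist",r[0],.176); d=L-[.4446,-.0463,.176]; print(r,L.round(4),np.hypot(*d[:2]).round(4),np.degrees(np.arctan2(d[1],d[0])).round(1))
E
```

```text
{'time_s': 10.1, 'eef_pos': [0.444, -0.045, 0.178], 'tool_rot': [179.995, -0.002, 160.693], 'force': [-0.133, 0.826, 0.328], 'torque': [-0.001, -0.176, 0.047], 'finger_gap': 0.076, 'finger_force': 0.0} q7 56.9
{'time_s': 10.85, 'eef_pos': [0.444, -0.045, 0.278], 'tool_rot': [-179.98, -0.067, 160.691], 'force': [-0.311, -0.327, 0.352], 'torque': [0.058, -0.147, -0.018], 'finger_gap': 0.087, 'finger_force': 0.0} q7 65.2
((276.2500305175781, 284.2500305175781), (6.363960266113281, 5.656853675842285), 45.0) [ 0.4586 -0.0834  0.176 ] 0.0396 -69.4
((315.5, 233.0), (14.0, 3.0), 90.0) [ 0.4302 -0.0418  0.176 ] 0.0151 162.8
```

View pics/w3.png

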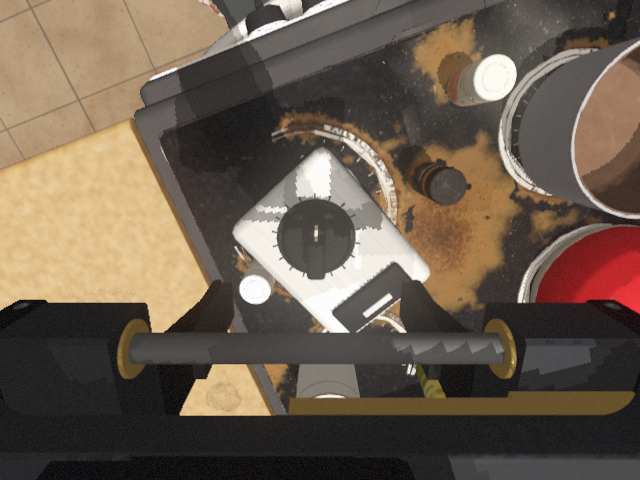

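The picture shows the free dial with its white line at (315.5,233), which is 162.8° against about 141° at the start. That is one click counter-clockwise of the starting click 3, so click 4. The jars stand where they were and the gripper is clear.

```bash
python3 -c "
from workcell import sign_off
print(sign_off())"
```

```text
the job is handed in; nothing more can be done
None
```

The dial was turned clockwise to its stop (felt at about 0.5 N m, not forced), turned back four clicks and released, and the job is handed in; the verdict was not shown.

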